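# Sweep the sheared rivet heads off the cleaning board

### The job

Close the fingers and sweep the three loose rivet heads along the white cleaning board and over its open end, so that all three drop into the steel catch pan. Push them only: do not lift or carry them. Leave the small jar on the board standing where it is, and do not disturb the lamp, the tin and the brush on the table.

Things in the scene. Friction and masses are not known exactly. Their poses are not given: they have to be found in the camera images.
- board: Fixed white board on the table, 260 mm (its x) by 280 mm (its y); flat deck 35 mm above the table. Rims 10 mm thick, 15 mm above the deck, line both long sides (inner faces at x = +-120 mm). The ends (y = +-140 mm) have no rim: the pan stands against one, the block against the other; which is which varies. Origin: centre of its underside, at table height; z up.
- pan: Fixed open steel pan on the table, 250 mm (its x) by 100 mm (its y), 31 mm high, walls 3 mm; axes parallel to the board's. A long wall touches an end of the board, 4 mm lower than the deck, so that things pushed over that end drop in. Origin: centre of its underside, 190 mm from the board's origin along the board's +y or -y.
- block: Fixed plain wooden block, 250 x 100 x 35 mm high, against the other end of the board, its top flush with the deck. Nothing belongs on it. Origin: centre of its underside.
- rivet_a: A loose iron rivet head: dark round button, 26 mm across, 13 mm tall, flat below, edge vertical for the lower 8 mm, then bevelled to a 16 mm flat top; about 45 g; slides when pushed. Origin: centre of its underside, z up at the start. It and rivet_c stand one behind the other along the board, 70 to 90 mm apart.
- rivet_b: A loose iron rivet head: dark round button, 26 mm across, 13 mm tall, flat below, edge vertical for the lower 8 mm, then bevelled to a 16 mm flat top; about 45 g; slides when pushed. Origin: centre of its underside, z up at the start. It, the jar and the rivet_a/rivet_c pair stand in three lanes about 75 mm apart across the board.
- rivet_c: A loose iron rivet head: dark round button, 26 mm across, 13 mm tall, flat below, edge vertical for the lower 8 mm, then bevelled to a 16 mm flat top; about 45 g; slides when pushed. Origin: centre of its underside, z up at the start. 
- jar: Small squat amber jar with a black cap standing loose on the deck, 38 mm across, 42 mm tall, about 70 g. It must stay. Origin: centre of its underside.
- lamp: Old steel hand lamp with a round reflector and a wire bail, standing loose on the table on the right (-y) of the work; 90 mm across, 148 mm tall. Must stay. Origin: centre of its underside.
- tin: Plain metal tin, 72 mm across, 70 mm tall, standing loose on the table on the left (+y) of the work. Must stay. Origin: centre of its underside.
- brush: Wooden-handled brush, 150 mm long, lying loose on the table beyond the board, roughly along y. Must stay. Its x axis runs along the handle.
There are look-alikes about, which are no part of the job. What is meant by the jar is not green or red, and is the smaller of those in its own colour.

How it is judged:
At the end, for the whole second after the job is handed in: All three rivet heads lie still inside the catch pan (within its outline, underside centre less than 31 mm above the table, slower than 20 mm/s); the jar is upright within 0.2 rad and within 15 mm of its place; lamp, tin and brush are within 20 mm of theirs (x of rivet_a in the frame of pan between -0.125 and 0.125 m and y of rivet_a in the frame of pan between -0.05 and 0.05 m and height (world z) of each of rivet_a, rivet_b, rivet_c below 0.031 m and linear speed of each of rivet_a, rivet_b, rivet_c below 0.02 m/s and x of rivet_b in the frame of pan between -0.125 and 0.125 m and y of rivet_b in the frame of pan between -0.05 and 0.05 m and x of rivet_c in the frame of pan between -0.125 and 0.125 m and y of rivet_c in the frame of pan between -0.05 and 0.05 m and distance of jar from where it was at the start of the episode below 0.015 m and angle between jar's own z axis and vertical below 0.2 rad and distance of each of lamp, tin, brush from where it was at the start of the episode below 0.02 m); the robot touches nothing.
It fails at once if a rivet head is lifted (its underside centre more than 18 mm above the deck) (height (world z) of any of rivet_a, rivet_b, rivet_c above 0.053 m).
It fails at once if the jar is pushed more than 15 mm, lifted or tipped (distance of jar from where it was at the start of the episode above 0.015 m or angle between jar's own z axis and vertical above 0.35 rad).
It fails at once if the lamp, the tin or the brush is moved more than 20 mm (distance of any of lamp, tin, brush from where it was at the start of the episode above 0.02 m).
It also fails if it takes over 54 s, if anything falls off the work surface, if the arm or the gripper's body presses on something with over 40 N, if the wrist force passes 120 N, or if a joint passes its speed limit or range.

### The arm

A 6-joint arm with a two-finger parallel gripper is mounted at the origin on the work surface. World frame = base frame: x ahead of the robot, y to its left, z up, the work surface at z = 0. Lengths are in m, angles in rad, forces in N, time in s.
With the tool pointing down it reaches from about 0.275 to 1 m from the base axis. Payload 8.4 kg.
Tool frame: the origin (TCP) lies midway between the tips of the shut fingers; the grasp point (between the pads) lies 19 mm behind it; z points along the fingers, x is the direction in which the jaws open and shut, and the axes are right-handed (so a half turn about z gives the same grasp; the last joint's range is limited). The gripper opens to 85 mm and grips with 20 to 120 N. Pads are 22 mm wide; open, the fingers measure 114 mm over their backs; the gripper's body (76 mm by 85 mm) begins 54 mm behind the grasp point. The pads swing forward as they close: fully open they stand 13 mm farther back than shut.
Start: joints at [-1.328, 0.353, 1.633, -0, 1.155, -0.002], TCP at [0.151, -0.606, 0.231] pointing down, gripper open.
Joint ranges: [-2.63, 2.63], [-0.92, 2.1], [0.06, 2.66], [-1.3, 4.44], [0, 2.69], [-3.02, 3.02]. Speed limits (rad/s): [2.22, 2.22, 2.79, 3.14, 3.14, 3.14].

### API

Orientations are given as a unit quaternion [x, y, z, w].
In Python, from workcell import get_state, camera, finish_job gives the robot as it stands.
- The arm moves only by the tool apply_moves, never from a script. Its argument "rows" is text: rows parted by semicolons, each of 7 numbers parted by spaces: the shift along the tool's x, y, z in m, then the turn, a rotation vector about the tool's x, y, z in rad, then the opening, from 0 (shut) to 1 (fully open). A call has 1 to 10 rows; each row shifts and turns the commanded pose from where the row before left it, along the tool's axes as they then stand; what a row does not reach is not made up. A row lasts 1/10 s, in which the tool goes at most 50 mm and 8.59 degrees, less where a joint would pass 70% of its speed; a pose out of reach is approached as far as the arm can. A call with a gripper value outside its range is refused whole. The fingers move at their own pace and stop on an object; "force" is the grip in N (left out, the last holds). Time passes only in rows, so rows that do not move let the fingers close. It gives the time, the measured TCP pose, the force and the opening at its end, in the units of the state.
- get_state(): the state, without advancing time (a new reading comes with each control period).
- camera(name): name is "scene" or "top"; returns a dict with "pixels" (480x640x3 uint8, blue, green, red), "fx", "fy", "cx", "cy" (pixels), "origin" and "rotation" of the camera in the world. Camera axes: x right, y down, z forward; pixel columns grow to the right and rows downward; lengths in m; the calibration is good to about 2 mm. A picture is of the moment at which its call begins. There is no depth.
- finish_job(): hands the job in, once; it reports no verdict.
The state is a dict: "time": time; "qpos": joint angles; "qvel": joint speeds; "tau": joint torques, N m; "tool_pos": TCP position; "tcp_rot": TCP orientation; "wrist_force": force on the tool from outside, world axes, zero at the start; "torque": the same for the moment, N m; "finger_gap": opening from 0.0 (shut) to 1.0 (fully open).
Only numpy, scipy, OpenCV 4.12 (cv2) and the standard library are available. Lean on these libraries where they do the work, as an engineer would, in place of code of your own. Each camera call takes 0.05 s, during which the arm holds its last target.

## Working session

There is one attempt and no reset: what is moved stays moved. The work goes in short steps, Python scripts to look and compute and a tool call to move; the robot and the scene stay as the last step left them, time stands still between calls to the robot, and variables do not carry over. Pictures are saved under pics/ and viewed, and the job is handed in when it is done.

Besides the shell and the picture viewer there is one more tool, called after "Call:" as name(argument=value, ...) on one line, values as JSON. apply_moves: Moves the arm, as the interface text tells. Its arguments: {"type":"object","properties":{"rows":{"type":"string"},"force":{"type":"number"}},"required":["rows"]}

```bash
mkdir -p pics; ls
python3 - <<'E'
from workcell import *
import cv2
s=get_state();print(s)
for n in("scene","top"):
    c=camera(n);cv2.imwrite(f"pics/{n}0.png",c["pixels"]);print(n,{k:v for k,v in c.items() if k!="pixels"})
E
```

```text
pics
{'time': 0.0, 'qpos': array([-1.32842019e+00,  3.53690907e-01,  1.63415908e+00, -9.96894605e-06,
        1.15517395e+00, -2.41393360e-03]), 'qvel': array([ 1.42115702e-03, -7.86494221e-04,  2.32539798e-05, -7.85207940e-05,
       -1.10911985e-03, -3.10529936e-04]), 'tau': array([-2.60180735e-03, -6.05263066e+01, -3.42069983e+01, -2.48932347e-04,
        9.44874046e-03,  1.32806952e-05]), 'tool_pos': array([ 0.15134256, -0.60589982,  0.2305243 ]), 'tcp_rot': array([ 7.88148442e-01, -6.15484785e-01, -5.65780741e-04, -4.38241969e-04]), 'wrist_force': array([0.80974846, 0.39743479, 0.64240869]), 'torque': array([ 0.00021809, -0.04239488,  0.01489025]), 'finger_gap': 0.9988138170388078}
scene {'fx': 519.6310389712802, 'fy': 519.6310389712802, 'cx': 317.8319345558654, 'cy': 237.87247077562728, 'origin': array([ 1.08406621, -0.89213302,  0.7360356 ]), 'rotation': array([ 0.84962198,  0.22327299, -0.12538284, -0.46105401])}
top {'fx': 560.7330922542575, 'fy': 560.7330922542575, 'cx': 315.37381732577, 'cy': 239.6873938867926, 'origin': array([0.48183673, 0.01046625, 1.7059293 ]), 'rotation': array([ 0.71597458, -0.69765476,  0.02038522, -0.01557818])}
```

View pics/top0.png

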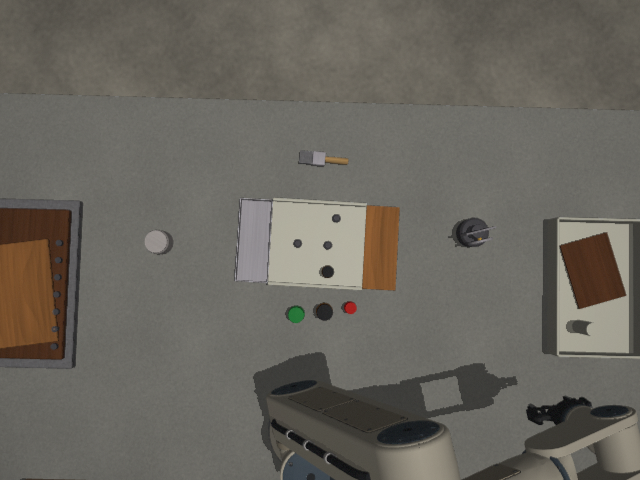

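View pics/scene0.png

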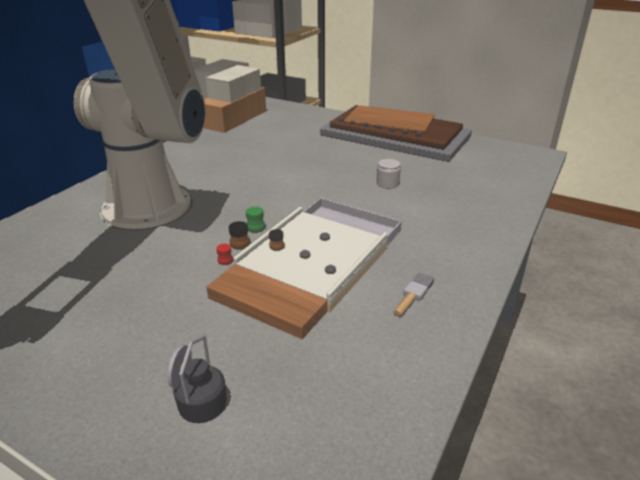

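The top view shows the pan at the board's +y end (253,240) and the block at (381,248). The rivets are at (336,218), (298,243) and (328,245). There are two amber, black-capped candidates for the jar: one on the board at (327,271) and a larger one off the board at (324,311). The green (296,314) and red (350,308) ones are excluded. The smaller one, on the deck, fits the description, and I'll confirm it in a crop while measuring.

```bash
cat > h.py <<'E'
import numpy as np, cv2
from workcell import *
from scipy.spatial.transform import Rotation as R
def ray(c,u,v):
    d=R.from_quat(c["rotation"]).apply([(u-c["cx"])/c["fx"],(v-c["cy"])/c["fy"],1.]);return np.array(c["origin"]),d
def onz(c,u,v,z):
    o,d=ray(c,u,v);return o+d*(z-o[2])/d[2]
def proj(c,p):
    q=R.from_quat(c["rotation"]).inv().apply(np.array(p)-c["origin"]);return c["fx"]*q[0]/q[2]+c["cx"],c["fy"]*q[1]/q[2]+c["cy"]
def blobs(c,x0,y0,x1,y1,th=95,amin=20):
    g=c["pixels"].max(2)[y0:y1,x0:x1]; m=(g<th).astype(np.uint8)
    n,l,st,ce=cv2.connectedComponentsWithStats(m)
    return [(ce[i]+[x0,y0],st[i][4],st[i][2:4]) for i in range(1,n) if st[i][4]>=amin]
E
python3 - <<'E'
from h import *
c=camera("top");im=c["pixels"]
for b in blobs(c,272,205,362,284): print("top",b,onz(c,*b[0],.045),onz(c,*b[0],.077))
g=(im.min(2)>150).astype(np.uint8);g[:195]=0;g[295:]=0;g[:,:225]=0;g[:,405:]=0
k=max(cv2.findContours(g,0,2)[0],key=cv2.contourArea);r=cv2.minAreaRect(k);bp=cv2.boxPoints(r);print(r)
for p in bp: print(p,onz(c,*p,.045))
for p in [(240,199),(271,200),(236,280),(268,284),(366,205),(400,207),(397,290),(363,288)]:print(p,onz(c,*p,.033))
a=cv2.resize(im[190:330,225:405],None,fx=4.2,fy=4.2,interpolation=2);cv2.imwrite("pics/tcrop.png",a)
s=camera("scene");a=cv2.resize(s["pixels"][190:335,200:410],None,fx=3.8,fy=3.8,interpolation=2);cv2.imwrite("pics/scrop.png",a)
for b in blobs(s,262,225,350,285,70,10): print("scene",b,onz(s,*b[0],.043))
E
```

```text
top (array([335.62, 218.1 ]), np.int32(50), array([8, 7], dtype=int32)) [ 0.63233741 -0.05825134  0.045     ] [ 0.62943781 -0.0569274   0.077     ]
top (array([297.01851852, 243.2962963 ]), np.int32(54), array([9, 8], dtype=int32)) [0.55440593 0.05437811 0.045     ] [0.55300779 0.05353209 0.077     ]
top (array([327.12962963, 245.03703704]), np.int32(54), array([9, 9], dtype=int32)) [ 0.55156735 -0.03499316  0.045     ] [ 0.5502239  -0.03411732  0.077     ]
top (array([326.95348837, 271.48062016]), np.int32(129), array([13, 12], dtype=int32)) [ 0.47329693 -0.03640274  0.045     ] [ 0.47346146 -0.03549975  0.077     ]
((316.6045227050781, 244.00643920898438), (94.19108581542969, 78.84991455078125), 3.532294511795044)
[267.16943 280.4549 ] [0.44230952 0.13947033 0.045     ]
[272.02747 201.75476] [0.67610671 0.13205936 0.045     ]
[366.0396  207.55798] [ 0.66620093 -0.14804306  0.045     ]
[361.18158 286.25812] [ 0.43230578 -0.13861806  0.045     ]
(240, 199) [0.68324598 0.22903327 0.033     ]
(271, 200) [0.68270903 0.1361704  0.033     ]
(236, 280) [0.44100501 0.23303516 0.033     ]
(268, 284) [0.43157528 0.13761857 0.033     ]
(366, 205) [ 0.67523151 -0.14890658  0.033     ]
(400, 207) [ 0.67191826 -0.25105847  0.033     ]
(397, 290) [ 0.42356252 -0.24660155  0.033     ]
(363, 288) [ 0.42691795 -0.14522046  0.033     ]
scene (array([275.69827586, 235.22413793]), np.int32(116), array([12, 11], dtype=int32)) [ 0.45257282 -0.00455121  0.043     ]
```

View pics/tcrop.png

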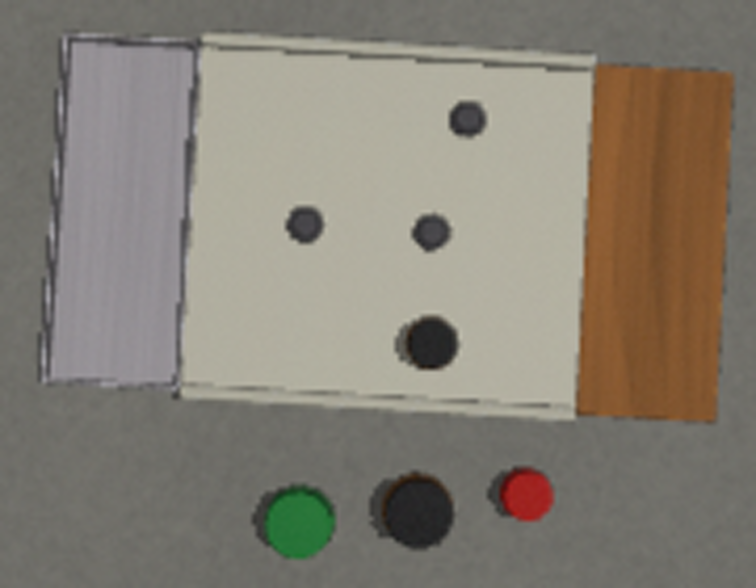

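View pics/scrop.png

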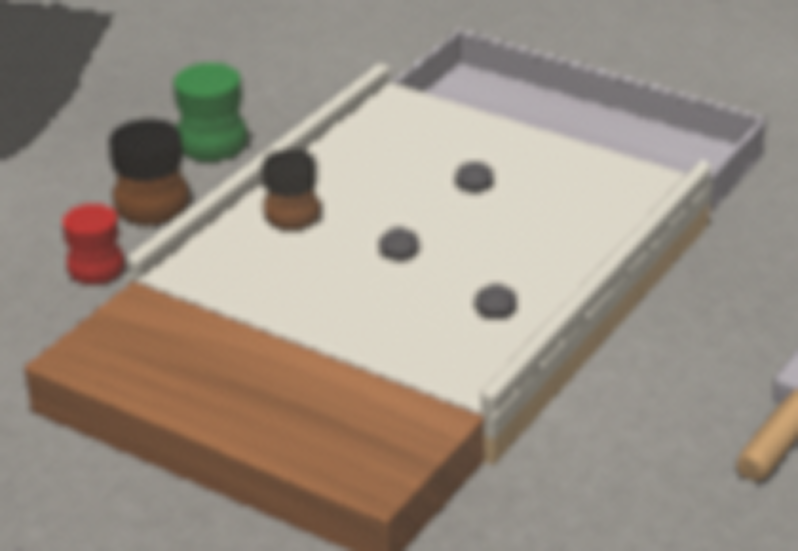

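The crops confirm it. The jar on the deck (top 327,271; scene 276,238) is the smaller of the two amber ones and has a black cap. The board is yawed about -0.036 rad. I'll push the front middle rivet first, then the one behind it, then the far-lane rivet.

Call:
apply_moves(rows="-0.025 -0.027 0 0 0 0 0;-0.025 -0.027 0 0 0 0 0;-0.025 -0.027 0 0 0 0 0;-0.025 -0.027 0 0 0 0 0;-0.025 -0.027 0 0 0 0 0;-0.025 -0.027 0 0 0 0 0;-0.025 -0.027 0 0 0 0 0;-0.025 -0.027 0 0 0 0 0;-0.025 -0.027 0 0 0 0 0;-0.025 -0.027 0 0 0 0 0")

```text
time: 1.2
tool_pos: [0.3534, -0.297, 0.2313]
tcp_rot: [0.788, -0.616, 0.0, -0.0]
wrist_force: [0.4, -0.1, -0.3]
finger_gap: 0.0
```

Call:
apply_moves(rows="-0.025 -0.027 0 0 0 0 0;-0.025 -0.027 0 0 0 0 0;-0.025 -0.027 0 0 0 0 0;-0.025 -0.027 0 0 0 0 0;-0.025 -0.027 0 0 0 0 0;-0.025 -0.027 0 0 0 0 0;-0.025 -0.027 0 0 0 0 0;-0.025 -0.027 0 0 0 0 0;-0.025 -0.027 0 0 0 0 0;-0.025 -0.027 0 0 0 0 0")

```text
time: 2.2
tool_pos: [0.5548, 0.0111, 0.2312]
tcp_rot: [0.788, -0.615, 0.0, 0.0]
wrist_force: [0.4, -1.2, 0.6]
finger_gap: 0.0
```

Call:
apply_moves(rows="0 0 0 0 0 -0.129 0;0 0 0 0 0 -0.129 0;0 0 0 0 0 -0.129 0;0 0 0 0 0 -0.129 0;0 0 0 0 0 -0.129 0;0 0 0 0 0 -0.129 0;0 0 0 0 0 -0.129 0;0 0 0 0 0 -0.129 0;0 0 0 0 0 -0.129 0;0 0 0 0 0 -0.129 0")

```text
time: 3.2
tool_pos: [0.5541, 0.0096, 0.2311]
tcp_rot: [1.0, -0.015, -0.0, 0.0]
wrist_force: [1.1, -0.7, -0.6]
finger_gap: 0.002
```

Call:
apply_moves(rows="0 0 0 0 0 0 0;0 0 0 0 0 0 0;0 0 0 0 0 0 0")

```text
time: 3.5
tool_pos: [0.5541, 0.0096, 0.2312]
tcp_rot: [1.0, -0.019, -0.0, -0.0]
wrist_force: [0.4, 0.4, 0.2]
finger_gap: 0.003
```

Call:
apply_moves(rows="-0.001 0 0.025 0 0 0 0;0 0 0.03 0 0 0 0;0 0 0.03 0 0 0 0;0 0 0.03 0 0 0 0;0 0 0.03 0 0 0 0;0 0 0.02 0 0 0 0;0 0 0.01 0 0 0 0;0 0 0.01 0 0 0 0;0 0 0.004 0 0 0 0;0 0 0 0 0 0 0")

```text
time: 4.5
tool_pos: [0.5534, 0.0096, 0.0424]
tcp_rot: [1.0, -0.018, 0.0, -0.0]
wrist_force: [-0.7, -0.3, -0.4]
finger_gap: 0.002
```

Run:
```python
from h import *
print(get_state()["tool_pos"],get_state()["wrist_force"])
s=camera("scene");cv2.imwrite("pics/s1.png",cv2.resize(s["pixels"][150:335,180:420],None,fx=3.2,fy=3.2,interpolation=2))
```

```text
[0.55336827 0.00964759 0.04238553] [-0.65555041 -0.26301967 -0.42492698]
```

View pics/s1.png

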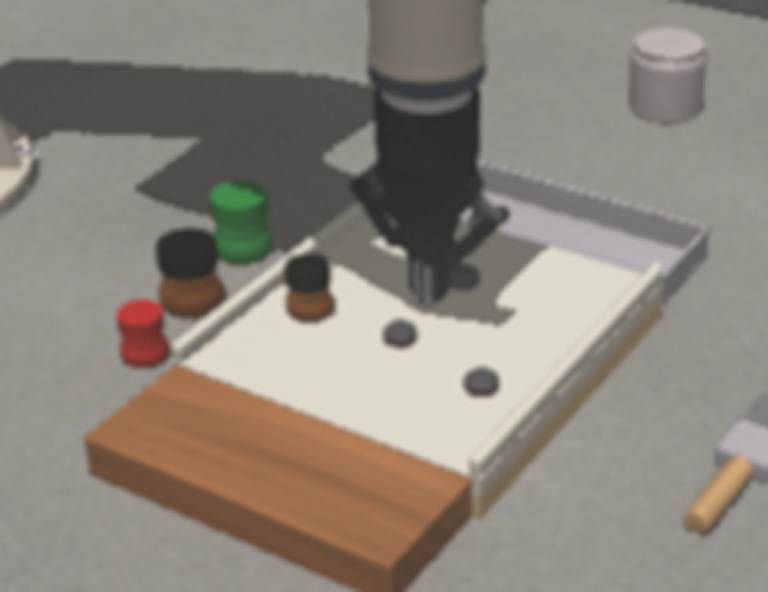

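Call:
apply_moves(rows="0 0 0.004 0 0 0 0;0 -0.005 0 0 0 0 0;0 -0.005 0 0 0 0 0;0 -0.005 0 0 0 0 0;0 -0.006 0 0 0 0 0;0 -0.008 0 0 0 0 0;0 -0.008 0 0 0 0 0;0 -0.008 0 0 0 0 0;0 -0.008 0 0 0 0 0;0 -0.008 0 0 0 0 0")

```text
time: 5.55
tool_pos: [0.5554, 0.0714, 0.0383]
tcp_rot: [1.0, -0.018, -0.0, -0.0]
wrist_force: [-1.0, 0.7, -0.0]
finger_gap: -0.0
```

Run:
```python
from h import *
s=camera("scene");cv2.imwrite("pics/s2.png",cv2.resize(s["pixels"][150:335,180:420],None,fx=3.2,fy=3.2,interpolation=2))
```

```text
(no output)
```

View pics/s2.png

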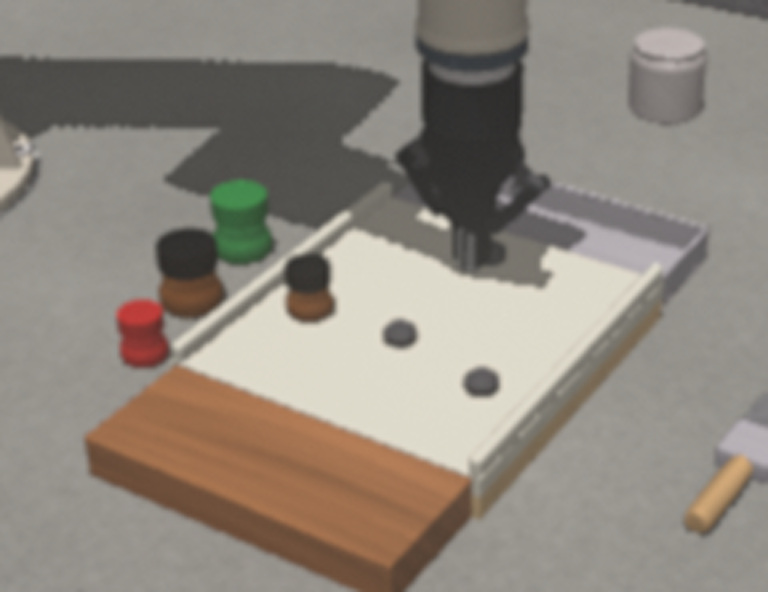

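The rivet is being pushed ahead of the fingertip (crop 488,248). I'll continue over the end.

Call:
apply_moves(rows="0 -0.008 0 0 0 0 0;0 -0.008 0 0 0 0 0;0 -0.008 0 0 0 0 0;0 -0.008 0 0 0 0 0;0 -0.008 0 0 0 0 0;0 -0.008 0 0 0 0 0;0 -0.008 0 0 0 0 0;0 -0.008 0 0 0 0 0;0 -0.005 0 0 0 0 0;0 0 0 0 0 0 0")

```text
time: 6.6
tool_pos: [0.558, 0.1403, 0.0383]
tcp_rot: [1.0, -0.018, 0.0, -0.0]
wrist_force: [-0.9, -0.5, -0.3]
finger_gap: 0.002
```

Run:
```python
from h import *
s=camera("scene");cv2.imwrite("pics/s3.png",cv2.resize(s["pixels"][150:335,180:420],None,fx=3.2,fy=3.2,interpolation=2))
```

```text
(no output)
```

View pics/s3.png

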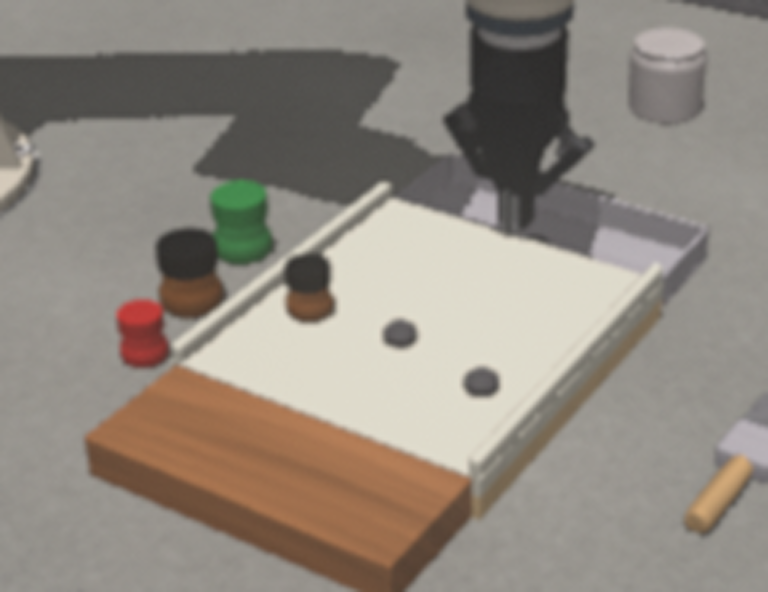

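Call:
apply_moves(rows="0 0 -0.02 0 0 0 0;0 0 -0.03 0 0 0 0;0 0.03 0 0 0 0 0;0 0.04 0 0 0 0 0;0 0.04 0 0 0 0 0;0 0.04 0 0 0 0 0;0 0.04 0 0 0 0 0;0 0.03 0 0 0 0 0;0 0 0 0 0 0 0;0 0 0.02 0 0 0 0")

```text
time: 7.65
tool_pos: [0.5517, -0.0815, 0.0701]
tcp_rot: [1.0, -0.019, 0.002, 0.0]
wrist_force: [0.2, 0.3, 0.7]
finger_gap: -0.0
```

Run:
```python
from h import *
print(get_state()["tool_pos"])
s=camera("scene");cv2.imwrite("pics/s4.png",cv2.resize(s["pixels"][150:335,180:420],None,fx=3.2,fy=3.2,interpolation=2))
s=camera("top");cv2.imwrite("pics/t4.png",cv2.resize(s["pixels"][190:330,225:405],None,fx=4.2,fy=4.2,interpolation=2))
```

```text
[ 0.55166409 -0.08152474  0.07007878]
```

View pics/s4.png

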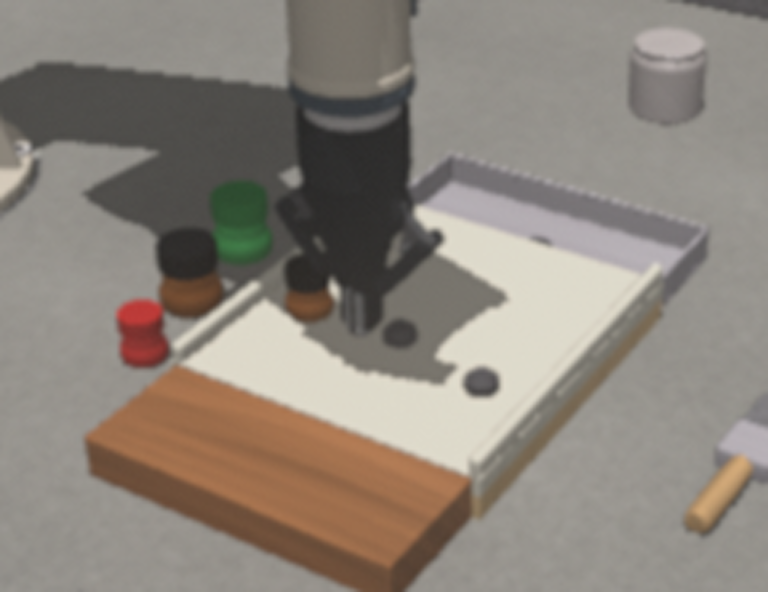

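View pics/t4.png

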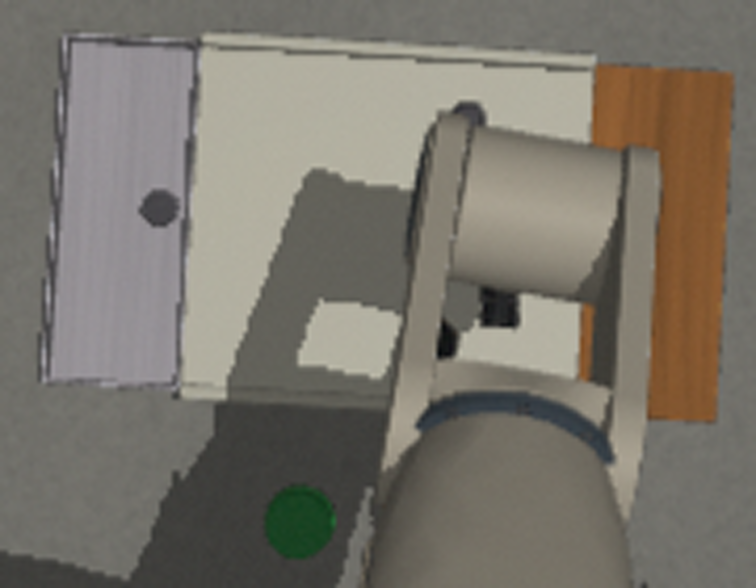

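The front rivet is in the pan (top crop 158,207), and the other two rivets and the jar are unmoved. Next is the second rivet.

Call:
apply_moves(rows="-0.0015 0 0.015 0 0 0 0;0 0 0.012 0 0 0 0;0 0 0.0045 0 0 0 0;0 -0.005 0 0 0 0 0;0 -0.006 0 0 0 0 0;0 -0.006 0 0 0 0 0;0 -0.005 0 0 0 0 0;0 -0.006 0 0 0 0 0;0 -0.008 0 0 0 0 0;0 -0.008 0 0 0 0 0")

```text
time: 8.75
tool_pos: [0.5501, -0.0356, 0.0369]
tcp_rot: [1.0, -0.018, 0.0, 0.0]
wrist_force: [1.0, -0.7, 0.5]
finger_gap: -0.004
```

Call:
apply_moves(rows="0 -0.008 0 0 0 0 0;0 -0.008 0 0 0 0 0;0 -0.008 0 0 0 0 0;0 -0.008 0 0 0 0 0;0 -0.008 0 0 0 0 0;0 -0.008 0 0 0 0 0;0 -0.008 0 0 0 0 0;0 -0.008 0 0 0 0 0;0 -0.008 0 0 0 0 0;0 -0.008 0 0 0 0 0")

```text
time: 9.75
tool_pos: [0.5529, 0.0443, 0.0368]
tcp_rot: [1.0, -0.018, -0.0, -0.0]
wrist_force: [-0.9, -0.1, -0.6]
finger_gap: 0.0
```

Run:
```python
from h import *
s=camera("scene");cv2.imwrite("pics/s5.png",cv2.resize(s["pixels"][150:335,180:420],None,fx=3.2,fy=3.2,interpolation=2))
```

```text
(no output)
```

View pics/s5.png

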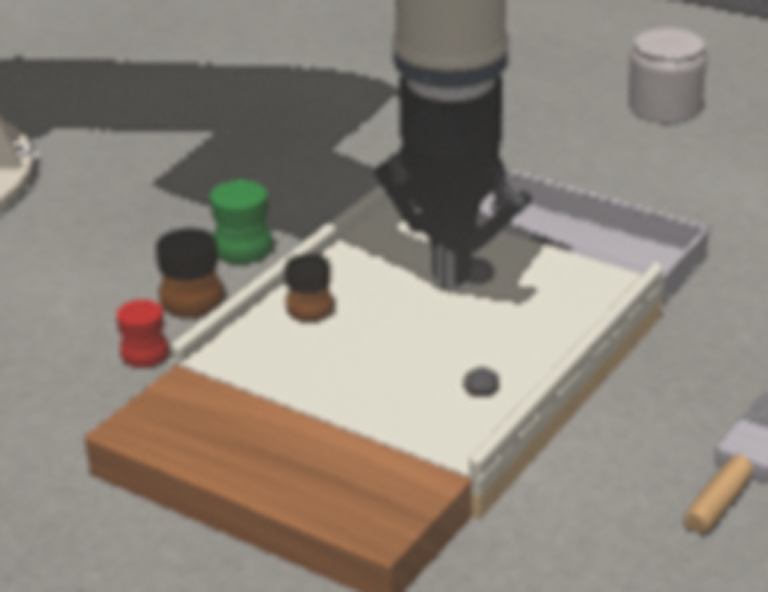

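The second rivet is being pushed square-on (crop 478,270). Continuing.

Call:
apply_moves(rows="0 -0.008 0 0 0 0 0;0 -0.01 0 0 0 0 0;0 -0.01 0 0 0 0 0;0 -0.01 0 0 0 0 0;0 -0.01 0 0 0 0 0;0 -0.01 0 0 0 0 0;0 -0.01 0 0 0 0 0;0 -0.01 0 0 0 0 0;0 -0.01 0 0 0 0 0;0 -0.009 0 0 0 0 0")

```text
time: 10.8
tool_pos: [0.5565, 0.1415, 0.0368]
tcp_rot: [1.0, -0.018, 0.0, -0.0]
wrist_force: [-0.4, 0.2, 0.1]
finger_gap: 0.002
```

Call:
apply_moves(rows="0 0 0 0 0 0 0;0 0 0 0 0 0 0;0 0 -0.02 0 0 0 0;0 0 -0.03 0 0 0 0;0 0 0 0 0 0 0")

```text
time: 11.3
tool_pos: [0.5587, 0.1407, 0.09]
tcp_rot: [1.0, -0.018, 0.003, -0.001]
wrist_force: [1.0, 0.4, -0.6]
finger_gap: 0.003
```

Run:
```python
from h import *
print(get_state()["tool_pos"])
s=camera("scene");cv2.imwrite("pics/s6.png",cv2.resize(s["pixels"][150:335,180:420],None,fx=3.2,fy=3.2,interpolation=2))
```

```text
[0.55866431 0.14065933 0.09001284]
```

View pics/s6.png

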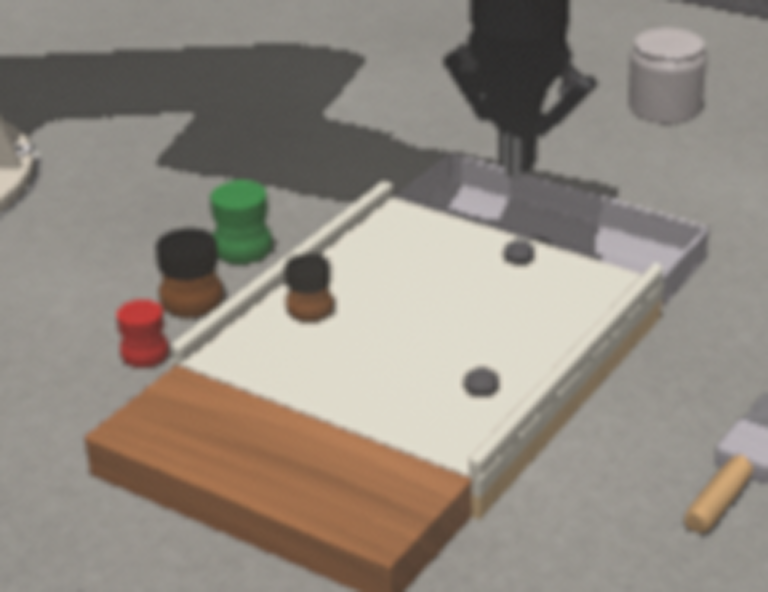

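The second rivet slipped off the finger's +x side and is still on the deck near the end (crop 518,252). I'll measure it in both views.

Run:
```python
from h import *
s=camera("scene")
for b in blobs(s,310,215,355,290,95,10): print("scene",b,onz(s,*b[0],.0415))
c=camera("top");cv2.imwrite("pics/t6.png",cv2.resize(c["pixels"][190:330,225:405],None,fx=4.2,fy=4.2,interpolation=2))
for b in blobs(c,240,205,362,284): print("top",b,onz(c,*b[0],.045))
```

```text
scene (array([341.8 , 229.75]), np.int32(20), array([8, 4], dtype=int32)) [0.58277808 0.09963706 0.0415    ]
scene (array([330.58333333, 270.70833333]), np.int32(24), array([9, 5], dtype=int32)) [ 0.64061042 -0.06612728  0.0415    ]
top (array([282.875     , 228.52083333]), np.int32(48), array([ 7, 28], dtype=int32)) [0.59718733 0.09753037 0.045     ]
top (array([335.62, 218.1 ]), np.int32(50), array([8, 7], dtype=int32)) [ 0.63233741 -0.05825134  0.045     ]
top (array([257.21892393, 260.88868275]), np.int32(539), array([36, 53], dtype=int32)) [0.49927023 0.17061335 0.045     ]
top (array([287.04054054, 261.43243243]), np.int32(74), array([ 9, 44], dtype=int32)) [0.49993994 0.08241571 0.045     ]
top (array([326.95348837, 271.48062016]), np.int32(129), array([13, 12], dtype=int32)) [ 0.47329693 -0.03640274  0.045     ]
top (array([266.76190476, 282.33333333]), np.int32(63), array([30,  3], dtype=int32)) [0.43674815 0.14050605 0.045     ]
```

View pics/t6.png

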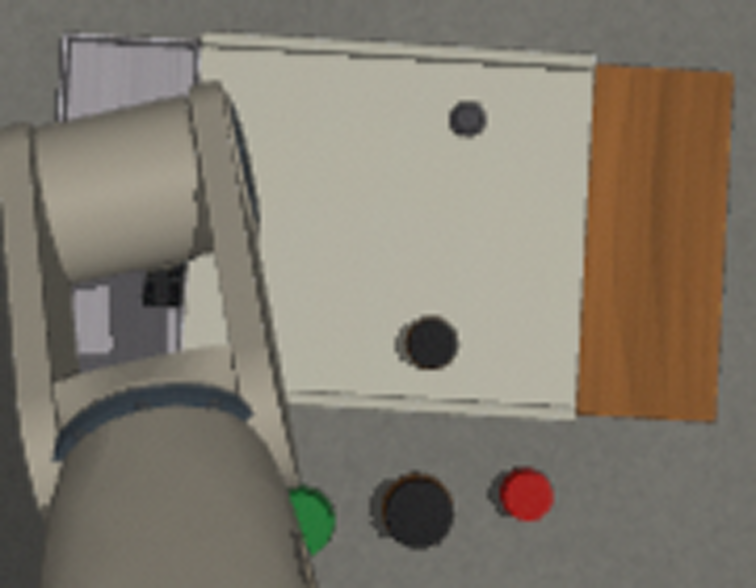

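Call:
apply_moves(rows="0.02 0.02 0 0 0 0 0;0.02 0.04 0 0 0 0 0;0.02 0.04 0 0 0 0 0;0.02 0.04 0 0 0 0 0;0 0.04 0 0 0 0 0;0 0.04 0 0 0 0 0;0 0.024 0 0 0 0 0;0 0 0 0 0 0 0;0 0 0 0 0 0 0")

```text
time: 12.35
tool_pos: [0.6267, -0.1064, 0.0856]
tcp_rot: [1.0, -0.019, -0.001, -0.0]
wrist_force: [0.3, 0.1, -0.0]
finger_gap: 0.002
```

Run:
```python
from h import *
print(get_state()["tool_pos"])
s=camera("scene")
for th in (95,120,140):
  for b in blobs(s,325,215,360,290,th,10): print("scene",th,b,onz(s,*b[0],.0415))
cv2.imwrite("pics/s7.png",cv2.resize(s["pixels"][150:335,180:420],None,fx=3.2,fy=3.2,interpolation=2))
c=camera("top");cv2.imwrite("pics/t7.png",cv2.resize(c["pixels"][190:330,225:405],None,fx=4.2,fy=4.2,interpolation=2))
for th in (95,120,140):
 for b in blobs(c,240,205,350,254,th): print("top",th,b,onz(c,*b[0],.045))
```

```text
[ 0.62673417 -0.10641014  0.08563285]
scene 95 (array([331.97860963, 231.23529412]), np.int32(374), array([21, 37], dtype=int32)) [0.56448691 0.08145959 0.0415    ]
scene 95 (array([330.03488372, 269.04651163]), np.int32(86), array([11,  9], dtype=int32)) [ 0.63654158 -0.06121729  0.0415    ]
scene 120 (array([332.5483871 , 234.79886148]), np.int32(527), array([22, 45], dtype=int32)) [0.57360823 0.06753865 0.0415    ]
scene 120 (array([343.09090909, 253.45454545]), np.int32(11), array([5, 8], dtype=int32)) [0.63385827 0.00789368 0.0415    ]
scene 120 (array([356.72727273, 255.45454545]), np.int32(11), array([5, 7], dtype=int32)) [0.66544781 0.01606117 0.0415    ]
scene 120 (array([347.46666667, 264.33333333]), np.int32(15), array([13, 12], dtype=int32)) [ 0.66259516 -0.02600731  0.0415    ]
scene 120 (array([330.68707483, 269.13605442]), np.int32(147), array([13, 13], dtype=int32)) [ 0.63798533 -0.06080159  0.0415    ]
scene 120 (array([350.11267606, 281.23239437]), np.int32(142), array([20, 19], dtype=int32)) [ 0.69607276 -0.07920445  0.0415    ]
scene 140 (array([338.42830424, 255.
[... 1393 characters left out ...]
(66), array([10,  9], dtype=int32)) [0.56444704 0.15662536 0.045     ]
top 140 (array([240.28571429, 214.85714286]), np.int32(35), array([ 2, 25], dtype=int32)) [0.63452209 0.22507821 0.045     ]
top 140 (array([266.45086705, 233.2716763 ]), np.int32(173), array([15, 49], dtype=int32)) [0.58179247 0.14579918 0.045     ]
top 140 (array([314.66028369, 226.69078014]), np.int32(1410), array([53, 49], dtype=int32)) [0.60510873 0.0033727  0.045     ]
top 140 (array([344.3556231 , 231.29179331]), np.int32(329), array([12, 49], dtype=int32)) [ 0.59373447 -0.08512835  0.045     ]
top 140 (array([279.92307692, 235.29230769]), np.int32(65), array([9, 9], dtype=int32)) [0.57683699 0.10570151 0.045     ]
```

View pics/t7.png

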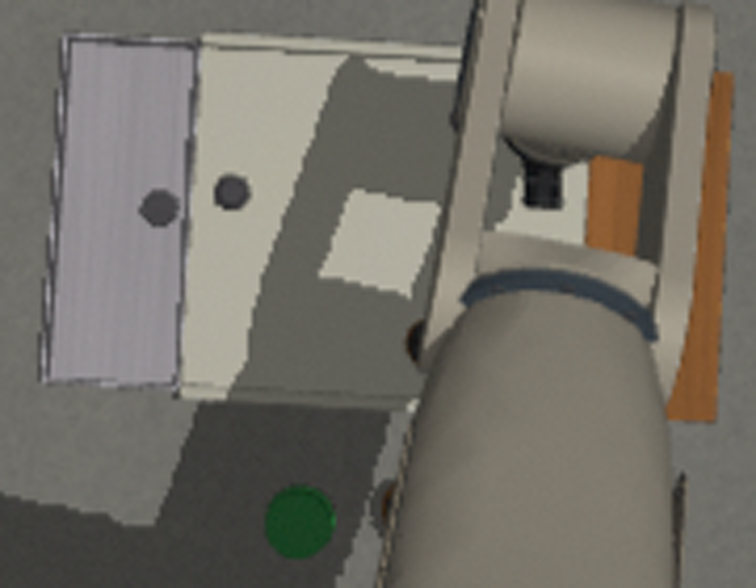

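View pics/s7.png

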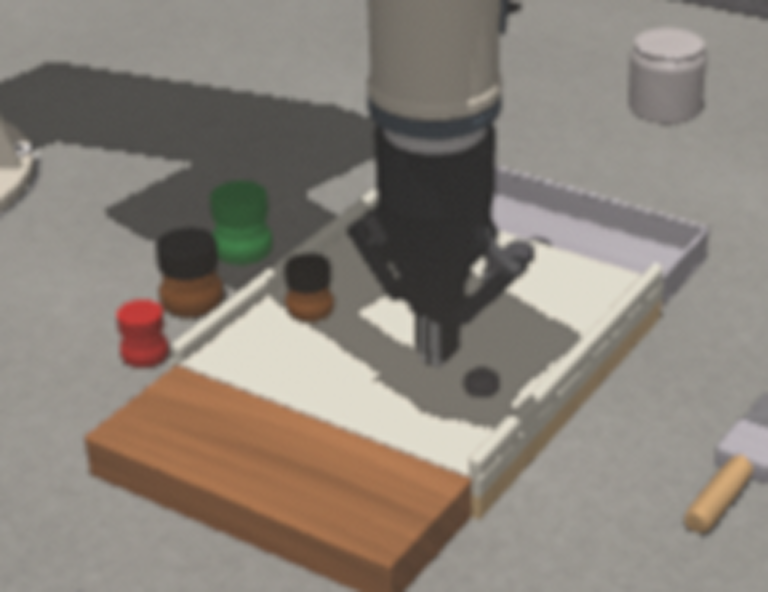

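Run:
```python
from h import *
s=camera("scene");T=get_state()["tool_pos"]
im=cv2.resize(s["pixels"][225:295,290:380],None,fx=8,fy=8,interpolation=2)
q=R.from_quat(get_state()["tcp_rot"])
for dx,dy in((-.0145,-.011),(.0145,-.011),(.0145,.011),(-.0145,.011)):
    u,v=proj(s,T+q.apply([dx,dy,0])); cv2.circle(im,(int((u-290+.5)*8),int((v-225+.5)*8)),4,(0,0,255),-1)
for p,col in(((.6323,-.0583),(0,255,0)),((.637,-.0608),(255,0,0))):
  for t in np.linspace(0,6.28,24):
    u,v=proj(s,[p[0]+.013*np.cos(t),p[1]+.013*np.sin(t),.035]); cv2.circle(im,(int((u-290+.5)*8),int((v-225+.5)*8)),1,col,-1)
    u,v=proj(s,[p[0]+.008*np.cos(t),p[1]+.008*np.sin(t),.048]); cv2.circle(im,(int((u-290+.5)*8),int((v-225+.5)*8)),1,col,-1)
cv2.imwrite("pics/s8.png",im)
```

```text
(no output)
```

View pics/s8.png

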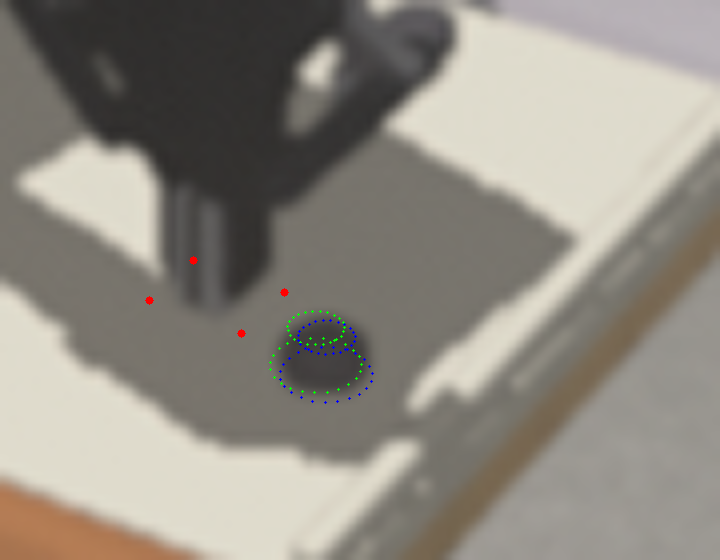

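Viewed close up, the shut fingertip face is only about 19 mm wide, which is why a small offset grew into a slip. The scene and top views put the far-lane rivet at x≈0.634. I'll push it in stages and re-centre between them.

Call:
apply_moves(rows="0.0055 0 0.015 0 0 0 0;0 0 0.02 0 0 0 0;0 0 0.01 0 0 0 0;0 0 0.003 0 0 0 0;0 0 0 0 0 0 0;0 -0.007 0 0 0 0 0;0 -0.007 0 0 0 0 0;0 -0.006 0 0 0 0 0;0 -0.006 0 0 0 0 0;0 -0.006 0 0 0 0 0")

```text
time: 13.5
tool_pos: [0.6344, -0.0737, 0.0391]
tcp_rot: [1.0, -0.018, 0.0, 0.0]
wrist_force: [-0.7, -0.2, -0.2]
finger_gap: 0.005
```

Call:
apply_moves(rows="0 -0.007 0 0 0 0 0;0 -0.007 0 0 0 0 0;0 -0.007 0 0 0 0 0;0 -0.007 0 0 0 0 0;0 -0.007 0 0 0 0 0;0 -0.005 0 0 0 0 0;0 0 0 0 0 0 0")

```text
time: 14.2
tool_pos: [0.6356, -0.0336, 0.0387]
tcp_rot: [1.0, -0.018, -0.0, -0.0]
wrist_force: [-0.0, 0.3, -0.1]
finger_gap: 0.0
```

```bash
cat > ov.py <<'E'
from h import *
def ov(name,x0,y0,w,h,k=8):
    s=camera("scene");st=get_state();T=st["tool_pos"];print(T)
    im=cv2.resize(s["pixels"][y0:y0+h,x0:x0+w],None,fx=k,fy=k,interpolation=2)
    q=R.from_quat(st["tcp_rot"])
    def dot(p,col,r):
        u,v=proj(s,p);cv2.circle(im,(int((u-x0+.5)*k),int((v-y0+.5)*k)),r,col,-1)
    for dx,dy in((-.0095,-.011),(.0095,-.011),(.0095,.011),(-.0095,.011)): dot(T+q.apply([dx,dy,0]),(0,0,255),4)
    m=T+q.apply([0,-.024,0])
    for t in np.linspace(0,6.28,36):
        dot([m[0]+.013*np.cos(t),m[1]+.013*np.sin(t),.035],(0,255,0),1)
        dot([m[0]+.008*np.cos(t),m[1]+.008*np.sin(t),.048],(0,255,0),1)
    cv2.imwrite("pics/"+name,im)
E
python3 - <<'E'
from ov import *
ov("s9.png",300,210,90,70)
E
```

```text
[ 0.6356488  -0.03398394  0.03873988]
```

View pics/s9.png

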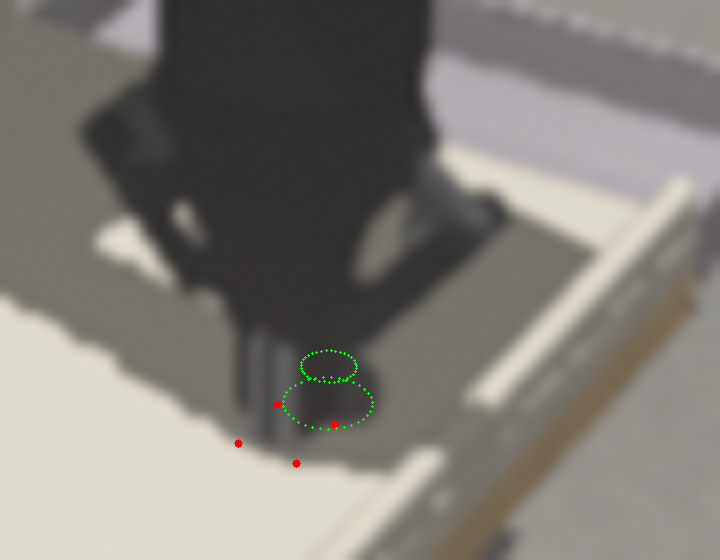

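The rivet is still well seated, with its centre perhaps 1 mm to the +x side. I'll back off a little, shift +x and go on.

Call:
apply_moves(rows="0 0.004 0 0 0 0 0;0.0015 0 0 0 0 0 0;0 -0.006 0 0 0 0 0;0 -0.007 0 0 0 0 0;0 -0.007 0 0 0 0 0;0 -0.007 0 0 0 0 0;0 -0.007 0 0 0 0 0;0 -0.007 0 0 0 0 0;0 -0.007 0 0 0 0 0;0 -0.007 0 0 0 0 0")

```text
time: 15.25
tool_pos: [0.639, 0.0172, 0.0388]
tcp_rot: [1.0, -0.018, 0.0, 0.0]
wrist_force: [-0.4, -0.8, -0.5]
finger_gap: -0.002
```

Run:
```python
from ov import *
ov("s10.png",310,190,90,70)
```

```text
[0.63906471 0.01813234 0.03878454]
```

View pics/s10.png

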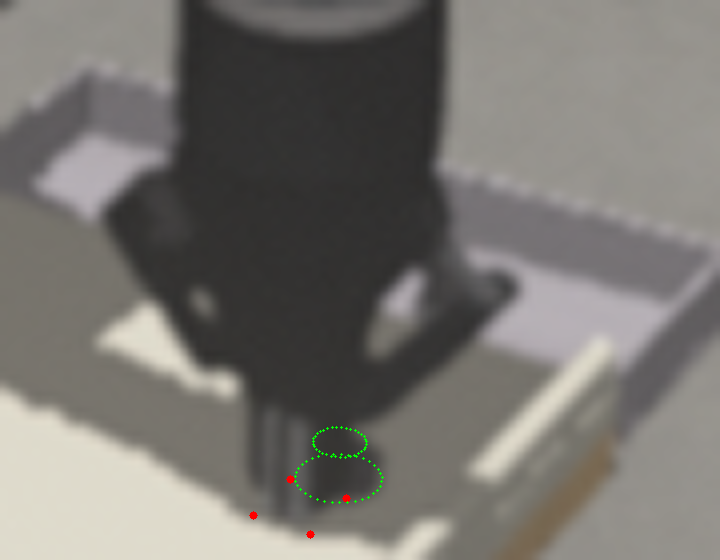

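Now centred: the rivet's right edge matches the prediction at 383. Continuing in stages.

Call:
apply_moves(rows="0 -0.007 0 0 0 0 0;0 -0.007 0 0 0 0 0;0 -0.007 0 0 0 0 0;0 -0.007 0 0 0 0 0;0 -0.007 0 0 0 0 0;0 -0.007 0 0 0 0 0;0 -0.007 0 0 0 0 0;0 -0.006 0 0 0 0 0")

```text
time: 16.1
tool_pos: [0.641, 0.0722, 0.0388]
tcp_rot: [1.0, -0.018, -0.0, -0.0]
wrist_force: [1.1, -0.7, 0.3]
finger_gap: -0.002
```

Run:
```python
from ov import *
ov("s11.png",320,180,90,70)
```

```text
[0.64107228 0.07290849 0.03883355]
```

View pics/s11.png

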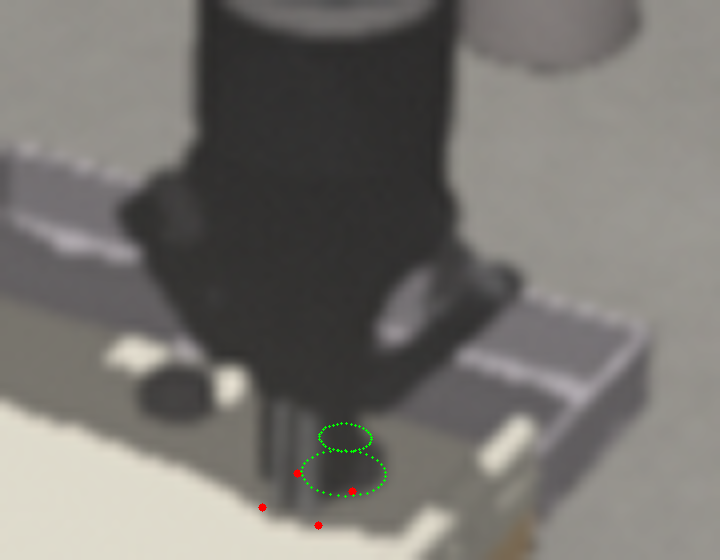

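The rivet is still centred, and the slipped one is well clear at (175,393). Pushing over the end.

Call:
apply_moves(rows="0 -0.007 0 0 0 0 0;0 -0.007 0 0 0 0 0;0 -0.007 0 0 0 0 0;0 -0.007 0 0 0 0 0;0 -0.008 0 0 0 0 0;0 -0.008 0 0 0 0 0;0 -0.008 0 0 0 0 0;0 -0.008 0 0 0 0 0;0 -0.008 0 0 0 0 0;0 -0.003 0 0 0 0 0")

```text
time: 17.15
tool_pos: [0.6436, 0.1434, 0.0388]
tcp_rot: [1.0, -0.018, 0.0, -0.0]
wrist_force: [1.2, -0.0, -0.3]
finger_gap: -0.0
```

Call:
apply_moves(rows="0 0 0 0 0 0 0;0 0 0 0 0 0 0;0 0 -0.02 0 0 0 0;0 0 -0.03 0 0 0 0;0 0.03 0 0 0 0 0;-0.02 0.035 0 0 0 0 0;-0.02 0.035 0 0 0 0 0;-0.025 0.03 0 0 0 0 0;0 0 0 0 0 0 0;0 0 0 0 0 0 0")

```text
time: 18.15
tool_pos: [0.5738, 0.0141, 0.0891]
tcp_rot: [1.0, -0.019, 0.0, -0.0]
wrist_force: [2.0, -0.2, 0.3]
finger_gap: -0.003
```

Run:
```python
from h import *
print(get_state()["tool_pos"])
s=camera("scene");cv2.imwrite("pics/s12.png",cv2.resize(s["pixels"][150:335,180:420],None,fx=3.2,fy=3.2,interpolation=2))
c=camera("top");cv2.imwrite("pics/t12.png",cv2.resize(c["pixels"][190:330,225:405],None,fx=4.2,fy=4.2,interpolation=2))
for b in blobs(c,240,205,310,254,100): print("top",b,onz(c,*b[0],.045))
```

```text
[0.57382652 0.01406317 0.08910306]
top (array([264.25423729, 214.25423729]), np.int32(59), array([9, 9], dtype=int32)) [0.63819917 0.15402514 0.045     ]
top (array([297.22772277, 243.97524752]), np.int32(202), array([20, 44], dtype=int32)) [0.55240842 0.05370318 0.045     ]
top (array([269.11282844, 239.47604328]), np.int32(647), array([28, 33], dtype=int32)) [0.56358178 0.1373607  0.045     ]
```

View pics/s12.png

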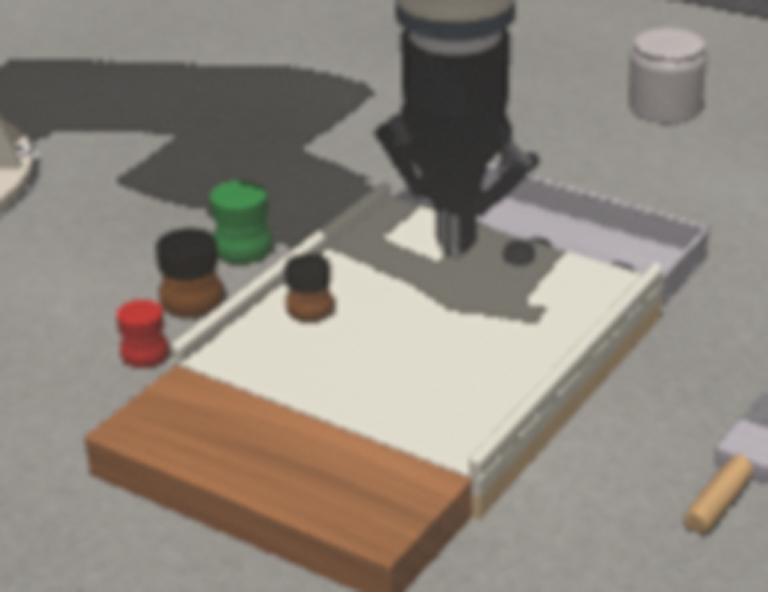

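View pics/t12.png

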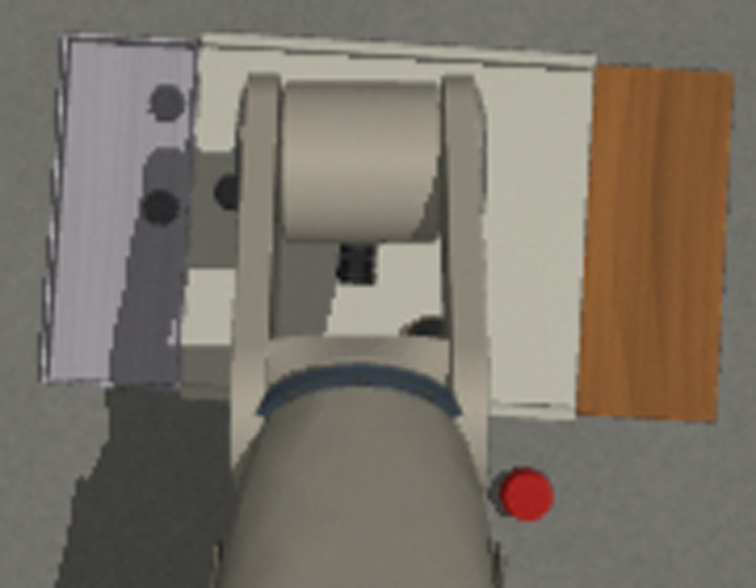

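The far-lane rivet is in the pan (top crop 166,102). The last one, at about (0.578, 0.106), lines up with the first one lying in the pan. I'll nudge it about 25 mm in +x, so it drops into the free space, and then push it off.

Call:
apply_moves(rows="-0.0335 -0.01 0 0 0 0 0;0 -0.04 0 0 0 0 0;0 -0.04 0 0 0 0 0;0 0 0.02 0 0 0 0;0 0 0.02 0 0 0 0;0 0 0.01 0 0 0 0;0 0 0 0 0 0 0;0 0 0 0 0 0 0")

```text
time: 19.05
tool_pos: [0.5441, 0.1062, 0.039]
tcp_rot: [1.0, -0.018, 0.0, -0.0]
wrist_force: [-0.3, 0.3, -0.5]
finger_gap: -0.001
```

Run:
```python
from ov import *
ov("s13.png",300,180,90,70)
```

```text
[0.5443819  0.10615438 0.03937684]
```

View pics/s13.png

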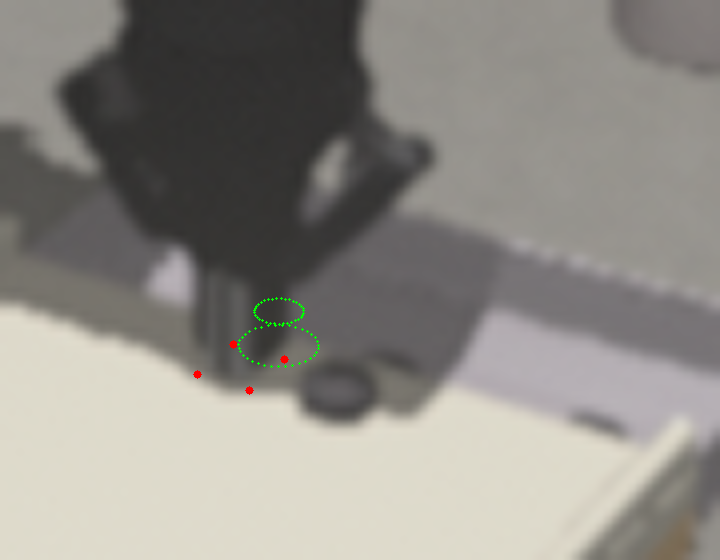

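The finger is beside the rivet and level with it (340,392). Nudging +x.

Call:
apply_moves(rows="0.005 0 0 0 0 0 0;0.005 0 0 0 0 0 0;0.005 0 0 0 0 0 0;0.005 0 0 0 0 0 0;0.005 0 0 0 0 0 0;0.005 0 0 0 0 0 0;0.005 0 0 0 0 0 0;0.003 0 0 0 0 0 0;-0.01 0 0 0 0 0 0;0 0 -0.04 0 0 0 0")

```text
time: 20.1
tool_pos: [0.5666, 0.1043, 0.0745]
tcp_rot: [1.0, -0.018, -0.005, 0.001]
wrist_force: [0.3, 0.2, 0.8]
finger_gap: -0.0
```

Call:
apply_moves(rows="0 0.03 -0.005 0 0 0 0;0 0.04 0 0 0 0 0;0 0.04 0 0 0 0 0;0 0 0 0 0 0 0;0 0 0 0 0 0 0")

```text
time: 20.6
tool_pos: [0.5672, -0.0055, 0.0836]
tcp_rot: [1.0, -0.019, -0.0, -0.0]
wrist_force: [-0.2, 0.7, 0.2]
finger_gap: 0.0
```

Run:
```python
from ov import *
ov("s14.png",290,190,90,70)
c=camera("top");cv2.imwrite("pics/t14.png",cv2.resize(c["pixels"][190:330,225:405],None,fx=4.2,fy=4.2,interpolation=2))
for b in blobs(c,240,205,310,254,100): print("top",b,onz(c,*b[0],.045))
```

```text
[ 0.56729638 -0.00471035  0.083614  ]
top (array([264.25423729, 214.25423729]), np.int32(59), array([9, 9], dtype=int32)) [0.63819917 0.15402514 0.045     ]
top (array([276.23031204, 238.92421991]), np.int32(673), array([35, 40], dtype=int32)) [0.5657697  0.11632855 0.045     ]
top (array([301.66990291, 242.84466019]), np.int32(103), array([12, 38], dtype=int32)) [0.55610485 0.04063306 0.045     ]
```

View pics/s14.png

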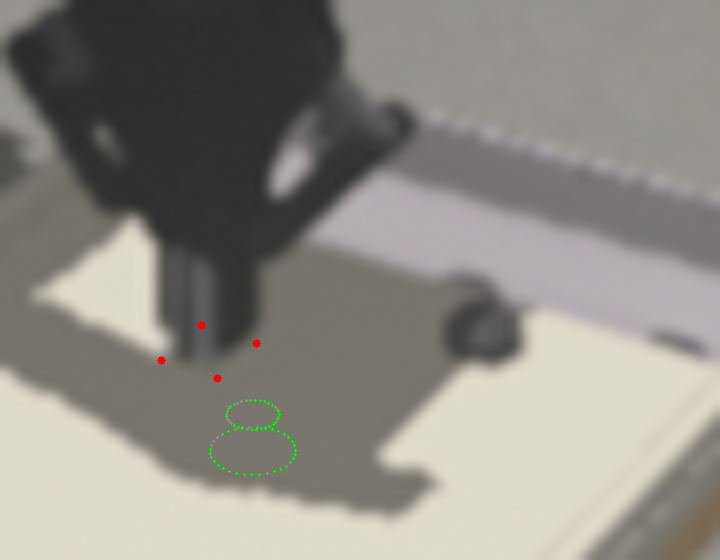

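View pics/t14.png

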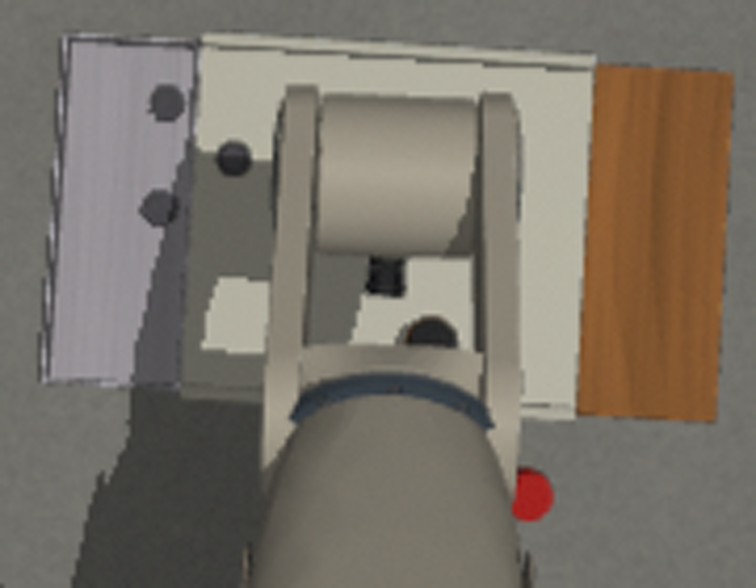

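Call:
apply_moves(rows="0.031 -0.006 0 0 0 0 0;0 -0.03 0 0 0 0 0;0 -0.028 0 0 0 0 0;0 0 0.02 0 0 0 0;0 0 0.02 0 0 0 0;0 0 0.005 0 0 0 0;0 -0.005 0 0 0 0 0;0 -0.005 0 0 0 0 0;0 -0.005 0 0 0 0 0;0 0 0 0 0 0 0")

```text
time: 21.7
tool_pos: [0.6021, 0.0738, 0.0396]
tcp_rot: [1.0, -0.018, 0.001, -0.0]
wrist_force: [0.4, 0.1, 0.1]
finger_gap: 0.004
```

Run:
```python
from ov import *
ov("s15.png",305,190,90,70)
```

```text
[0.6019937  0.07339972 0.03951003]
```

View pics/s15.png

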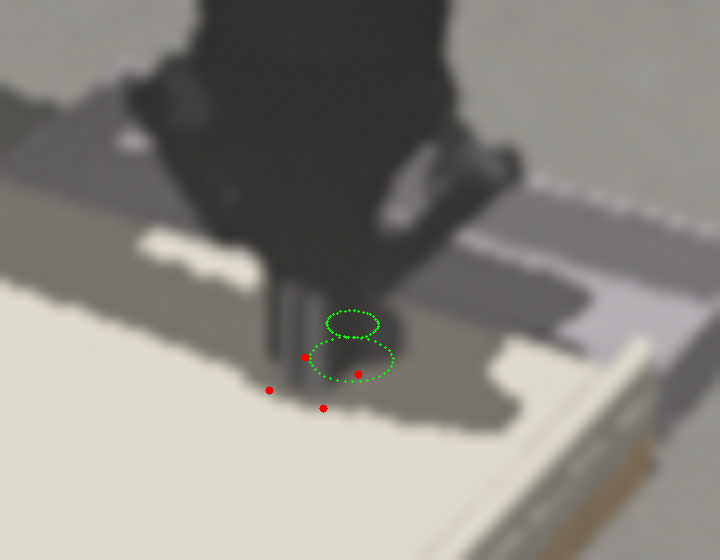

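Aligned, with the rivet just ahead (375,335). Pushing it off the end.

Call:
apply_moves(rows="0 -0.006 0 0 0 0 0;0 -0.007 0 0 0 0 0;0 -0.007 0 0 0 0 0;0 -0.007 0 0 0 0 0;0 -0.007 0 0 0 0 0;0 -0.007 0 0 0 0 0;0 -0.007 0 0 0 0 0;0 -0.008 0 0 0 0 0;0 -0.008 0 0 0 0 0;0 -0.008 0 0 0 0 0")

```text
time: 22.75
tool_pos: [0.6041, 0.1456, 0.0388]
tcp_rot: [1.0, -0.018, -0.0, -0.0]
wrist_force: [-0.4, -0.5, 1.2]
finger_gap: -0.002
```

Call:
apply_moves(rows="0 0 0 0 0 0 0;0 0 0 0 0 0 0;0 0 -0.02 0 0 0 0;0 0 -0.03 0 0 0 0;0 0.03 -0.03 0 0 0 0;0 0.04 -0.03 0 0 0 0;0 0.04 -0.03 0 0 0 0;0 0.04 0 0 0 0 0;0 0.04 0 0 0 0 0;0 0 0 0 0 0 0")

```text
time: 23.75
tool_pos: [0.5969, -0.0495, 0.1792]
tcp_rot: [1.0, -0.02, 0.0, 0.001]
wrist_force: [0.1, 0.1, 0.4]
finger_gap: -0.002
```

Run:
```python
from h import *
print(get_state()["tool_pos"])
s=camera("scene");cv2.imwrite("pics/s16.png",s["pixels"])
c=camera("top");cv2.imwrite("pics/t16.png",cv2.resize(c["pixels"][190:330,225:405],None,fx=4.2,fy=4.2,interpolation=2))
for b in blobs(c,240,205,268,254,100): print("top",b,onz(c,*b[0],.012))
```

```text
[ 0.59686831 -0.04951326  0.17921976]
top (array([264.03571429, 214.17857143]), np.int32(56), array([8, 9], dtype=int32)) [0.64151832 0.15754583 0.012     ]
top (array([263.40350877, 226.87719298]), np.int32(57), array([9, 9], dtype=int32)) [0.6029164  0.15828593 0.012     ]
top (array([262.40322581, 239.08064516]), np.int32(62), array([10,  9], dtype=int32)) [0.56587302 0.16018155 0.012     ]
```

View pics/s16.png

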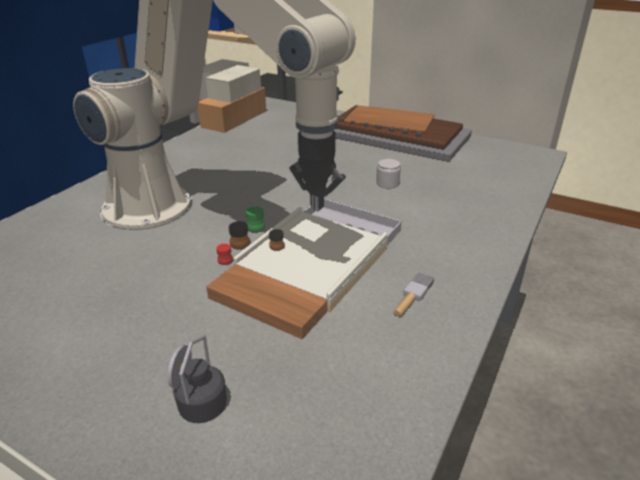

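View pics/t16.png

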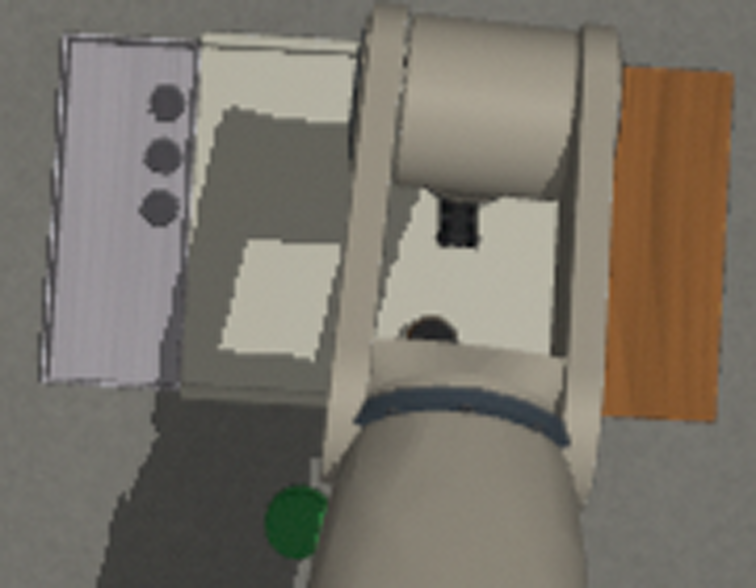

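All three rivet heads lie in the pan (top crop 166,102; 162,155; 159,207). The jar, lamp, tin and brush appear where they were at the start, and the arm is clear. I'm handing in.

Run:
```python
from h import *
s=camera("scene");a=cv2.imread("pics/scene0.png")
for n,(x0,y0,x1,y1) in dict(jar=(268,228,286,244),lamp=(165,335,230,420),tin=(374,158,403,190),brush=(390,272,436,316)).items():
    print(n,np.abs(a[y0:y1,x0:x1].astype(int)-s["pixels"][y0:y1,x0:x1]).mean())
print(get_state()["wrist_force"]);finish_job()
```

```text
jar 16.07986111111111
lamp 3.2647963800904978
tin 3.5786637931034484
brush 4.21969696969697
[-0.03194622  0.04573598 -0.79324232]
the job is handed in; nothing more can be done
```

I swept all three rivet heads off the board's +y end with shut fingers, and all three now lie in the catch pan. I handed the job in at about 24 s of the 54 s allowed.

**How the pushes went:** The second rivet slipped off the side of the fingers near the end of its push and stayed on the deck. I nudged it about 25 mm sideways so it would not land on the rivet already in the pan, then pushed it over.

**Last checks:**
- **Rivets:** The top view showed them side by side in the pan at about y = 0.158 m. That is roughly 20 mm inside the pan's edge on the board side.
- **Lamp, tin and brush:** Comparing the scene picture with the one from the start showed almost no change for any of them.
- **Jar:** The same comparison gave a larger difference for the jar (16, against 3 to 4 for the others). The likely cause is the arm's shadow, since the jar looked upright and in the same pixel position. I did not measure its position again.
- **Arm:** It was raised clear of everything, and the wrist force was under 1 N.

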